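Load a cell tray into the rack behind its gravity catch

TASK

Load the cell tray that has the grip fin into the tray rack: set it down flat on the open end of the rack's deck, slide it along the deck so that its own leading edge lifts the hinged catch, and push it on against the sprung bumper until the catch drops behind it, so that it stays locked between catch and bumper when you let go. Push gently: while it goes in, the tray must never press on the rack with more than 22 N in all, and the bumper's hard end comes soon after the catch drops. Lift the catch with the tray only, keep the gripper off the rack and the catch, and leave the other things where they are.

Things in the scene. Friction and masses are not known exactly. Their poses are not given: they have to be found in the camera images.
- tray_center (a point): centre (20 mm above the underside) of the black 12-cell plastic tray to load: 120 mm long (x), 92 wide (y), 40 high, 0.2 to 0.45 kg, open cells. From the middle of its top rises a grip fin 12 mm thick (along x), 40 wide (y), 36 high; the fin's middle is 38 mm above this point. Either end may lead. It starts on the table; its height there is 20 mm.
- rack: galvanised mesh rack with one lane, fixed. Origin: on the table under the lane's centre line; z up; the tray goes in along +x, lengthwise. Deck with slippery nylon runners, top 30 mm up, x -200 (open end) to +200 mm, 130 mm wide. Guide walls 25 mm high, 96 mm apart from x -20 to +140, flaring to 120 apart at x -68. On the -y side a slotted stop rail carries catch and bumper
- lane_entry (a point): fixed point of the rack (rack x -137 mm, on the centre line, at deck height 30 mm), its axes as the rack's: where the tray's middle is best set down, its leading edge then clear of the catch's pivot (nominally rack x -35 mm, 90 mm above the table) and of the arm, which reaches over the tray's -y edge (rack y -55 to -41 mm); pivot post 105 mm high
- lane_home (a point): fixed point of the rack (x +78 mm, deck height), where a locked tray's middle nominally rests. The stop rail (catch and bumper together) is really set up to 24 mm nearer or farther along x: NOT measured, find it by feel. Relative to the true place: the tray touches the bumper 2 mm short, the catch drops when the tray is 6.5 mm beyond, the bumper's hard end is 9.5 mm beyond
- bumper_face (a point): nominal middle of the bumper's face before it is touched (a rubber pad 60 mm wide, 26 high, shifted with the stop rail, so not exact). Spring along x: 3 N at first touch, 7 N where the catch drops, 9 N at its hard end 11.5 mm in; sliding friction (about 0.15) adds 0.5 to 3 N. Once the catch is down the bumper springs the tray back some 6 mm on to the catch's tooth
- catch (a joint): angle of the catch in rad: 0 when hanging down at rest, about 0.28 while it rides on top of the tray, grows as the tooth lifts, falls back to 0 when it has dropped behind the tray
- tray: the same tray, point in the middle of its underside
- spare_tray: black cell tray of the same size without a grip fin, a bystander; origin under its middle
- pot: clay pot, a bystander; origin under its middle
- castor: castor wheel standing on its mounting plate, a bystander; origin under its middle
- spanner: steel spanner, a bystander; origin under its middle
- jar: white jar, a bystander; origin under its middle
- boltbox: grey open box, a bystander; origin under its middle
- pot2: small black pot, a bystander; origin under its middle
Mind the look-alikes: they are no part of the job. What is shaped like the tray but blue or purple is not meant.

How it is judged:
On the way, in this order (a step that is already met when the one before it is completed fails the run):
1. the tray, flat on the deck and still short of its place, holds the catch lifted (value of joint catch above 0.15 rad and x of tray_center in the frame of rack between -0.08 and 0.045 m and z of tray_center in the frame of rack below 0.056 m and angle between tray_center's own z axis and vertical below 0.1 rad), for 0.2 s.
2. the tray is in its place and the catch has dropped behind it (value of joint catch below 0.06 rad and x of tray_center in the frame of rack between 0.049 and 0.117 m and y of tray_center in the frame of rack between -0.007 and 0.007 m and z of tray_center in the frame of rack between 0.045 and 0.055 m), for 0.2 s.
At the end, for the whole second after the job is handed in: The tray stands flat on the deck (within 5 mm of height, 3.4 degrees) in the lane, its centre 49 to 117 mm past the rack's middle along the lane (the range that the stop rail's settings need) and within 7 mm of the lane's centre line, with the catch hanging down behind it (below 0.06 rad) (all of step 2 and angle between tray_center's own z axis and vertical below 0.06 rad); the robot touches nothing.
It fails at once if while being pushed in (its centre past 50 mm short of the rack's middle) the tray presses on the rack, its catch or bumper with more than 22 N (contact force between tray and rack above 22 N and x of tray_center in the frame of rack above -0.05 m).
It fails at once if the gripper's fingers touch the rack or its catch with more than 2 N (contact force between the fingers and rack above 2 N).
It fails at once if the arm touches the rack or its catch with more than 2 N (contact force between the arm and rack above 2 N).
It fails at once if one of the bystanders (spare tray, pots, castor, spanner, jar, grey box) is moved by more than 20 mm (distance of any of spare_tray, pot, castor, spanner, jar, boltbox, pot2 from where it was at the start of the episode above 0.02 m).
It also fails if it takes over 67 s, if anything falls off the work surface, if the arm or the gripper's body presses on something with over 40 N, if the wrist force passes 120 N, or if a joint passes its speed limit or range.

ROBOT

A 6-joint arm with a two-finger parallel gripper is mounted at the origin on the work surface. World frame = base frame: x ahead of the robot, y to its left, z up, the work surface at z = 0. Lengths are in m, angles in rad, forces in N, time in s.
With the tool pointing down it reaches from about 0.35 to 0.775 m from the base axis. Payload 5.5 kg.
Tool frame: the origin (TCP) lies between the finger pads; the fingertips stand 11 mm ahead of it and the grasp point (between the pads) lies 8 mm behind it; y points along the fingers, x is the direction in which the jaws open and shut, and the axes are right-handed (so a half turn about y gives the same grasp; the last joint's range is limited). The gripper opens to 85 mm and grips with 20 to 120 N. Pads are 22 mm wide; open, the fingers measure 114 mm over their backs; the gripper's body (76 mm by 85 mm) begins 54 mm behind the grasp point. The pads swing forward as they close: fully open they stand 13 mm farther back than shut.
Start: joints at [1.115, 0.313, 0.046, 1.304, 0, 1.431], TCP at [0.179, 0.547, 0.242] pointing down, gripper open.
Joint ranges: [-2.76, 2.76], [-0.86, 1.69], [-1.03, 1.26], [-2.2, 2.34], [-1.47, 1.5], [-3.14, 3.14]. Speed limits (rad/s): [2.57, 2.57, 3.14, 3.14, 3.14, 3.14].

INTERFACE

Orientations are given as a rotation vector (axis times angle).
In Python, from plant import r, cams, hand_in gives the robot as it stands.
- The arm moves only by the tool send_rows, never from a script. Its argument "steps" is a list that holds one entry, the list of rows, each a list of 4 numbers: the shift along the tool's x, y, z in units of 60 mm (1.0 is 60 mm), then the turn about the tool's y in units of 10 degrees (1.0 is 10 degrees). A call has 1 to 5 rows; each row is the pose to reach, as a shift and turn from the pose commanded when the call began, along the tool's axes at that moment; what a row does not reach only later rows make up. A row lasts 1/8 s, in which the tool goes at most 62.5 mm and 10.7 degrees, less where a joint would pass 70% of its speed; a pose out of reach is approached as far as the arm can. A call with a gripper value outside its range is refused whole. "gripper" is the opening, from 0 (shut) to 1 (fully open), set as the call begins (left out, the last holds). The fingers move at their own pace and stop on an object; "grip_force" is the grip in N (left out, the last holds). Time passes only in rows, so rows that repeat a pose let the fingers close. It gives the time, the measured TCP pose, the force and the opening at its end, in the units of the state.
- r.observe(): the state, without advancing time (a new reading comes with each control period).
- cams.grab_frame(name): name is "side" or "top"; returns a dict with "img" (400x640x3 uint8, red, green, blue), "intrinsics" (3x3 intrinsics, pixels), "pose" (4x4, takes a point from camera to world coordinates). Camera axes: x right, y up, looking along -z (the intrinsics and any distortion apply to the point x, -y, -z); pixel columns grow to the right and rows downward; lengths in m; the calibration is good to about 2 mm. A picture is of the moment at which its call begins. There is no depth.
- hand_in(): hands the job in, once; it reports no verdict.
Trained networks look in the newest picture that a camera, given by its name, has taken for a name from the list of things; names that differ only in an ending like _2 or _b are one class to them, and where a whole thing is asked for, a point or a joint stands for the part that bears it (a point fixed in the world has none). Each returns a list of dicts, best first, with "conf" (0 to 1); they miss things now and then, are a little off and sometimes report something else, mostly with a low value. They report only what shows in the picture. A call takes as long as a camera call. They do not tell look-alikes from the thing itself.
- cams.spot_in(camera, label): "rect" ([left, top, right, bottom] in pixels, round what is visible of it).
- cams.cut_out(camera, label): "mask" (400x640 bool, what is visible of it) and "rect" ([left, top, right, bottom] in pixels, round what is visible of it).
The state is a dict: "t": time; "joint_pos": joint angles; "qd": joint speeds; "joint_torque": joint torques, N m; "position": TCP position; "orientation": TCP orientation; "ft_force": force on the tool from outside, world axes, zero at the start; "wrist_torque": the same for the moment, N m; "width": finger opening in m.
Only numpy, scipy, OpenCV 4.12 (cv2) and the standard library are available. Lean on these libraries where they do the work, as an engineer would, in place of code of your own. Each camera call takes 0.05 s, during which the arm holds its last target.

## Working session

There is one attempt and no reset: what is moved stays moved. The work goes in short steps, Python scripts to look and compute and a tool call to move; the robot and the scene stay as the last step left them, time stands still between calls to the robot, and variables do not carry over. Pictures are saved under pics/ and viewed, and the job is handed in when it is done.

Besides the shell and the picture viewer there is one more tool, called as name(argument=value, ...) on one line, values as JSON. send_rows: Moves the arm, as the interface text tells. Its arguments: {"type":"object","properties":{"steps":{"type":"array","items":{"type":"array","items":{"type":"array","items":{"type":"number"}}}},"gripper":{"type":"number"},"grip_force":{"type":"number"}},"required":["steps"]}

```bash
mkdir -p pics; ls; python3 - <<'E'
from plant import r,cams
import cv2,numpy as np
s=r.observe()
for k,v in s.items(): print(k,np.round(v,4))
for c in ["side","top"]:
    f=cams.grab_frame(c); cv2.imwrite(f"pics/{c}0.png",f["img"][:,:,::-1]); print(c,f["intrinsics"],np.round(f["pose"],4),[k for k in f])
    for n in ["tray","rack","spare_tray","catch","bumper_face"]:
        print(n,[(np.round(d["rect"]).tolist(),round(float(d["conf"]),2)) for d in cams.spot_in(c,n)])
E
```

```text
pics
t 0.0
joint_pos [ 1.1154  0.314   0.045   1.3036 -0.      1.4312]
qd [-0.0024 -0.0006 -0.0014 -0.0011  0.0005 -0.0001]
joint_torque [ 5.00000e-04 -4.80630e+01  2.98534e+01  1.94000e-02  0.00000e+00
 -0.00000e+00]
position [0.1784 0.5461 0.2414]
orientation [-1.3431 -0.9723  0.9749]
ft_force [-0.183   0.1413 -0.0125]
wrist_torque [0.0166 0.0553 0.0275]
width 0.086
side [[459.1558107    0.         309.73116873]
 [  0.         459.1558107  195.16708714]
 [  0.           0.           1.        ]] [[ 0.9422  0.1996 -0.2691  0.2051]
 [-0.3349  0.5339 -0.7764 -1.1006]
 [-0.0113  0.8216  0.5699  0.891 ]
 [ 0.      0.      0.      1.    ]] ['img', 'intrinsics', 'pose']
tray [([224.0, 228.0, 280.0, 273.0], 0.8), ([303.0, 254.0, 350.0, 292.0], 0.79), ([245.0, 298.0, 299.0, 340.0], 0.7)]
rack [([259.0, 159.0, 332.0, 249.0], 0.84)]
spare_tray [([340.0, 171.0, 381.0, 206.0], 0.91)]
catch [([257.0, 158.0, 331.0, 247.0], 0.73)]
bumper_face [([258.0, 159.0, 331.0, 246.0], 0.83)]
top [[364.16617316   0.         313.55793532]
 [  0.         364.16617316 198.27700715]
 [  0.           0.           1.        ]] [[ 0.0164  0.9882 -0.1523  0.4086]
 [-0.9998  0.0154 -0.0082 -0.0409]
 [-0.0058  0.1524  0.9883  1.3032]
 [ 0.      0.      0.      1.    ]] ['img', 'intrinsics', 'pose']
tray [([392.0, 248.0, 432.0, 295.0], 0.96), ([370.0, 206.0, 412.0, 240.0], 0.93), ([315.0, 250.0, 355.0, 286.0], 0.84)]
rack [([223.0, 188.0, 338.0, 232.0], 0.74)]
spare_tray [([271.0, 134.0, 305.0, 162.0], 0.72)]
catch []
bumper_face [([226.0, 187.0, 340.0, 237.0], 0.92)]
```

View pics/side0.png

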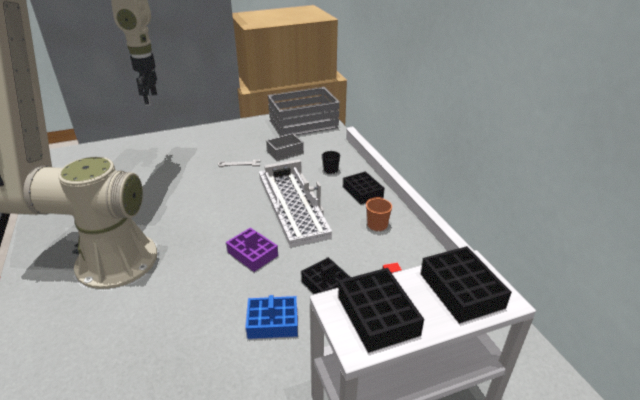

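View pics/top0.png

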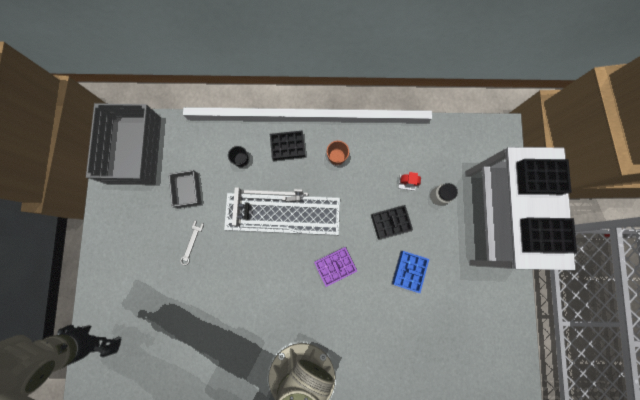

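```bash
python3 - <<'E'
import cv2,numpy as np
from scipy.spatial.transform import Rotation as R
print(R.from_rotvec([-1.3431,-0.9723,0.9749]).as_matrix().round(3))
a=cv2.imread("pics/side0.png")[140:350,200:420]; cv2.imwrite("pics/side0z.png",cv2.resize(a,None,fx=3,fy=2.85,interpolation=cv2.INTER_CUBIC))
a=cv2.imread("pics/top0.png")[120:310,210:450]; cv2.imwrite("pics/top0z.png",cv2.resize(a,None,fx=3.2,fy=3.15,interpolation=cv2.INTER_CUBIC))
E
```

```text
[[ 0.311 -0.001 -0.951]
 [ 0.951 -0.002  0.311]
 [-0.002 -1.     0.   ]]
```

View pics/side0z.png

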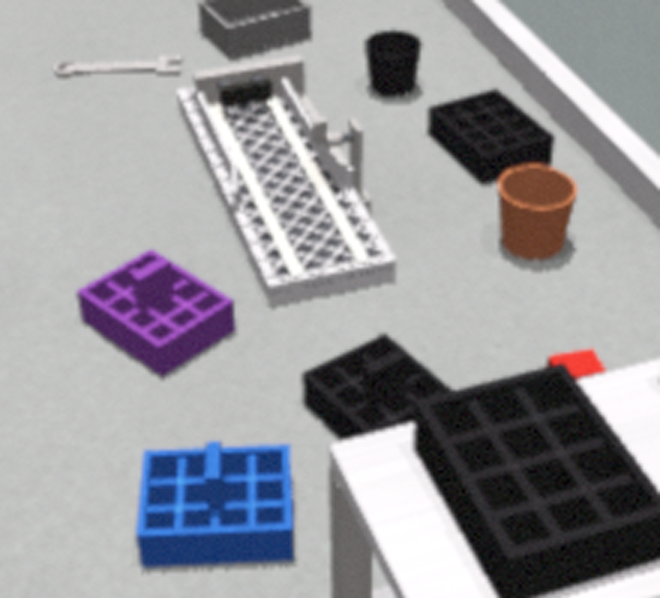

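View pics/top0z.png

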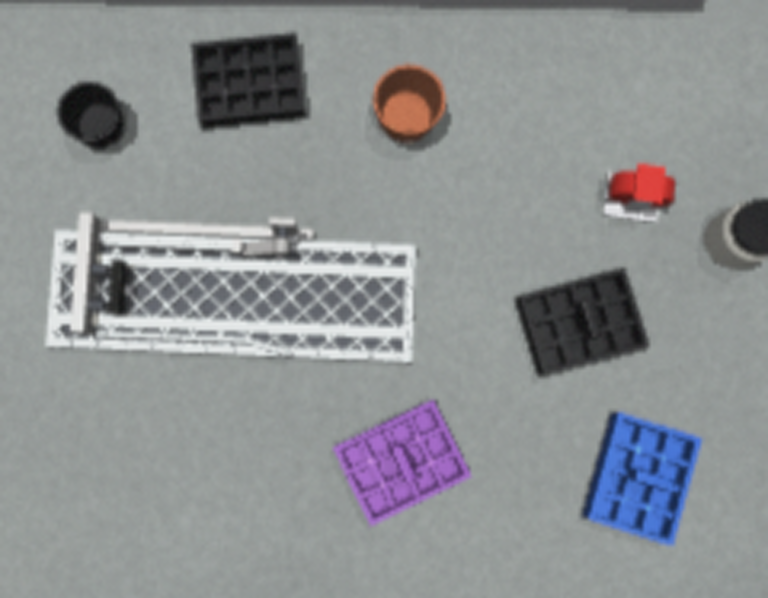

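```bash
cat > h.py <<'E'
import cv2,numpy as np,pickle
from scipy.spatial.transform import Rotation as R
def proj(f,P):
    P=np.atleast_2d(P);T=np.linalg.inv(f["pose"]);q=P@T[:3,:3].T+T[:3,3]
    q=q*[1,-1,-1];u=q@f["intrinsics"].T;return u[:,:2]/u[:,2:]
def unproj(f,uv,z):
    uv=np.atleast_2d(uv);K=f["intrinsics"]
    d=np.c_[(uv[:,0]-K[0,2])/K[0,0],-(uv[:,1]-K[1,2])/K[1,1],-np.ones(len(uv))]@f["pose"][:3,:3].T
    o=f["pose"][:3,3];return o+d*((z-o[2])/d[:,2])[:,None]
def W(p,pts): # planar pose (x,y,yaw)
    c,s=np.cos(p[2]),np.sin(p[2]);pts=np.asarray(pts,float)
    return np.c_[p[0]+c*pts[:,0]-s*pts[:,1],p[1]+s*pts[:,0]+c*pts[:,1],pts[:,2]]
def box(x0,x1,y0,y1,z0,z1): return np.array([[x,y,z] for x in(x0,x1) for y in(y0,y1) for z in(z0,z1)])
E
python3 - <<'E'
from plant import r,cams
import pickle
from h import *
D={}
for c in ["side","top"]:
    f=cams.grab_frame(c);D[c]=f;im=f["img"][:,:,::-1].copy()
    for n in ["tray","rack"]:
        D[c+n]=cams.cut_out(c,n)
        for d in D[c+n]:
            print(c,n,np.round(d["rect"]),d["conf"],d["mask"].sum())
            cs,_=cv2.findContours(d["mask"].astype(np.uint8),0,1); 
            if n=="rack":cv2.drawContours(im,cs,-1,(0,0,255),1)
            else:cv2.drawContours(im,cs,-1,(0,255,255),1)
    D[c+"ov"]=im
pickle.dump(D,open("d0.pkl","wb"))
t=cv2.resize(D["topov"][170:310,215:445],None,fx=3.4,fy=3.4,interpolation=2);cv2.imwrite("pics/m_top.png",t)
t=cv2.resize(D["sideov"][145:315,220:400],None,fx=3.5,fy=3.5,interpolation=2);cv2.imwrite("pics/m_side.png",t)
E
```

```text
side tray [226. 227. 278. 268.] 0.84 1358
side tray [300. 258. 348. 293.] 0.83 1078
side tray [246. 299. 297. 340.] 0.77 2126
side rack [259. 159. 330. 247.] 0.96 3821
top tray [394. 253. 428. 294.] 0.83 1072
top tray [370. 206. 411. 237.] 0.64 935
top tray [314. 250. 356. 286.] 0.63 942
top rack [226. 188. 342. 234.] 0.6 4524
```

View pics/m_top.png

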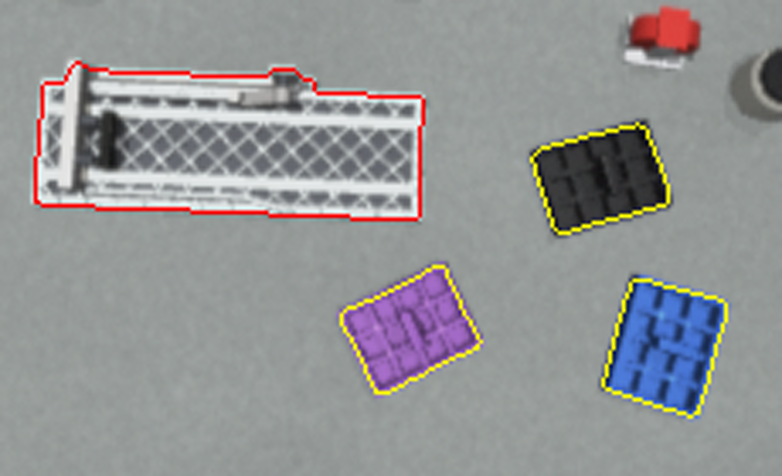

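View pics/m_side.png

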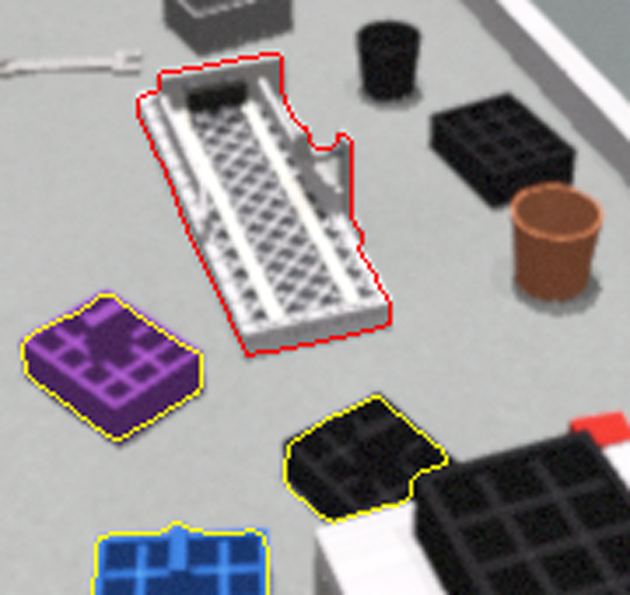

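```bash
cat > fit.py <<'E'
from h import *
from scipy.optimize import least_squares
def hullpix(f,p,parts):
    pts=np.vstack([W(p,b) for b in parts]);return cv2.convexHull(proj(f,pts).astype(np.float32))
def res(p,obs,parts,clip):
    o=[]
    for f,c in obs:
        h=hullpix(f,p,parts)
        d=np.array([cv2.pointPolygonTest(h,(float(a),float(b)),True) for a,b in c])
        o.append(np.clip(d,-clip,clip))
    return np.concatenate(o)
def cont(m):
    cs,_=cv2.findContours(cv2.resize(m.astype(np.uint8),None,fx=4,fy=4,interpolation=cv2.INTER_LINEAR)*1,0,cv2.CHAIN_APPROX_NONE)
    c=max(cs,key=len)[:,0].astype(float);return (c+.5)/4-.5
def fit(p0,obs,parts):
    p=np.array(p0,float)
    for clip in (20,6,2.5):
        s=least_squares(res,p,args=(obs,parts,clip),loss="soft_l1",f_scale=.5,x_scale=[.01,.01,.1],diff_step=1e-4);p=s.x
    r_=res(p,obs,parts,50);return p,np.median(abs(r_)),[np.median(abs(res(p,[o],parts,50))) for o in obs]
TRAY=[box(-.06,.06,-.046,.046,0,.04),box(-.006,.006,-.02,.02,.04,.076)]
DECK=[box(-.2,.2,-.065,.065,0,.03)]
E
python3 - <<'E'
from fit import *
D=pickle.load(open("d0.pkl","rb"))
ft,fs=D["top"],D["side"]
mt=D["toptray"][1]["mask"];ms=D["sidetray"][1]["mask"]
ct=cont(mt);cs=cont(ms);cs=cs[cs[:,0]<331-0];cs=cs[(cs[:,0]<330)]
print(unproj(ft,ct.mean(0),.03))
c0=unproj(ft,ct.mean(0),.03)[0]
# yaw: long axis
for nm,obs in (("both",[(ft,ct),(fs,cs)]),("top",[(ft,ct)]),("side",[(fs,cs)])):
    print(nm,fit([c0[0],c0[1],-np.pi/2+0.2],obs,TRAY))
rt=cont(D["toprack"][0]["mask"]);rs=cont(D["siderack"][0]["mask"])
# Top: drop post/rail side
c1=unproj(ft,[[ (226+340)/2,213]],.03)[0];print(c1)
def near(f,c,p,t):
    h=hullpix(f,p,DECK);return c[[abs(cv2.pointPolygonTest(h,(float(a),float(b)),True))<t for a,b in c]]
for nm,obs in (("both",[(ft,rt),(fs,rs)]),("top",[(ft,rt)]),("side",[(fs,rs)])):
    p,a,b=fit([c1[0],c1[1],np.pi/2],obs,DECK)
    for _ in range(3):
        obs2=[(f,near(f,c,p,2.)) for f,c in obs]; p,a,b=fit(p,obs2,DECK)
    print(nm,p,a,b,[len(o[1]) for o in obs2])
E
```

```text
[[ 0.52517862 -0.30302563  0.03      ]]
both (array([ 0.52698042, -0.30583336, -1.28262805]), np.float64(0.4706915100453902), [np.float64(0.40715489913011405), np.float64(0.6041756287597397)])
top (array([ 0.52601758, -0.30456075, -1.28843309]), np.float64(0.39421252607761115), [np.float64(0.39421252607761115)])
side (array([ 0.52993899, -0.30661012, -1.21851063]), np.float64(0.4339840690767038), [np.float64(0.4339840690767038)])
[0.55073185 0.07628523 0.03      ]
both [0.54995973 0.08001568 1.54407644] 0.35125819554567816 [np.float64(0.3299137671633412), np.float64(0.38990123257762876)] [930, 697]
top [0.54911394 0.07980429 1.54399167] 0.2826925121791485 [np.float64(0.2826925121791485)] [928]
side [0.55136386 0.08066614 1.54347892] 0.3530578241133611 [np.float64(0.3530578241133611)] [724]
```

```bash
cat > mv.py <<'E'
from h import *
def plan(s,tgt,yaw=None):
    """tgt world xyz of TCP, yaw of tool x -> units"""
    M=R.from_rotvec(s["orientation"]).as_matrix()
    d=M.T@(np.array(tgt)-s["position"])/.06
    y0=np.arctan2(M[1,0],M[0,0]); t=0
    if yaw is not None: t=-np.degrees((yaw-y0+np.pi)%(2*np.pi)-np.pi)/10
    print("units",np.round(d,3),"turn",round(t,3),"rows>=",round(max(np.linalg.norm(d)*.06/.0625,abs(t)/1.07),2)); return d,t
E
python3 - <<'E'
from plant import r
from mv import *; from fit import *
s=r.observe();plan(s,[.42,.33,.24],1.857)
D=pickle.load(open("d0.pkl","rb"))
TP=[.5265,-.305,-1.285];RP=[.550,.080,1.544]
WALL=[box(-.02,.14,.048,.05,.03,.055)]
for c,(a,b,e,g,k) in {"top":(170,310,215,445,3.4),"side":(145,315,220,400,3.5)}.items():
    f=D[c];im=cv2.resize(f["img"][a:b,e:g,::-1],None,fx=k,fy=k,interpolation=2)
    def dl(P,col):
        q=((proj(f,P)-[e,a]+.5)*k).astype(int)
        for i in range(8):
            for j in range(i):
                if bin(i^j).count("1")==1: cv2.line(im,q[i].tolist(),q[j].tolist(),col,1)
    for b in TRAY: dl(W(TP,b),(0,255,255))
    for b in DECK+WALL: dl(W(RP,b),(0,0,255))
    dl(W(RP,box(.136,.14,-.03,.03,.035,.061)),(0,255,0))
    dl(W(RP,box(-.037,-.033,-.06,-.055,.03,.105)),(255,0,0))
    cv2.imwrite(f"pics/ov_{c}.png",im)
E
```

```text
units [-2.182  0.039 -4.945] turn -3.449 rows>= 5.19
```

View pics/ov_top.png

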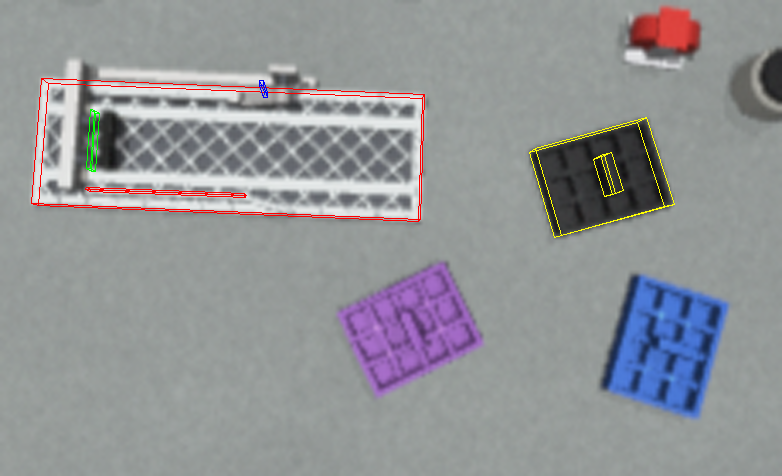

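View pics/ov_side.png

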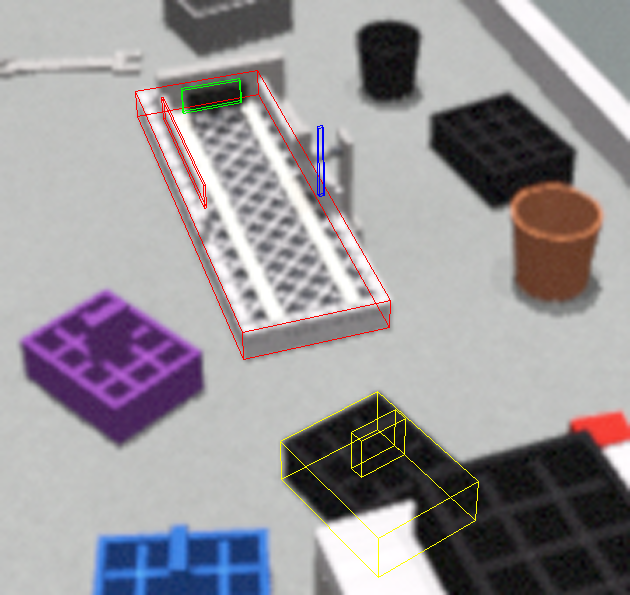

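send_rows(steps=[[[-0.4, 0, -0.95, -0.7], [-0.85, 0, -1.95, -1.4], [-1.3, 0, -2.95, -2.1], [-1.75, 0, -3.95, -2.8], [-2.18, 0, -4.94, -3.45]]], gripper=0.8, grip_force=50)

```text
t: 1.52
position: [0.412, 0.3368, 0.2426]
orientation: [-1.058, -1.421, 1.419]
ft_force: [-0.3, -0.1, -0.0]
width: 0.0683
```

```bash
python3 - <<'E'
from plant import r
from mv import *
s=r.observe();print(s["t"],s["position"],s["joint_pos"],s["width"],s["ft_force"]);plan(s,[.54,.03,.24],1.857);plan(s,[.5265,-.28,.2],1.857)
E
```

```text
1.525 [0.41196274 0.33684714 0.24258617] [ 5.34437478e-01  2.29089063e-01 -6.59298517e-02  1.27491289e+00
  1.36467656e-04  2.44111811e-01] 0.06833457462981687 [-0.34676816 -0.07666495 -0.04640003]
units [-5.511  0.042 -0.581] turn 0.024 rows>= 5.32
units [-10.397   0.705   1.115] turn 0.024 rows>= 10.06
```

send_rows(steps=[[[-1.0, 0, -0.1, 0], [-2.0, 0, -0.2, 0], [-3.0, 0, -0.3, 0], [-4.0, 0, -0.4, 0], [-5.0, 0, -0.5, 0]]])

```text
t: 2.15
position: [0.5247, 0.0571, 0.2426]
orientation: [-1.061, -1.418, 1.416]
ft_force: [0.6, 0.8, 0.1]
width: 0.0683
```

send_rows(steps=[[[-1.0, 0.05, 0.3, 0], [-2.0, 0.1, 0.6, 0], [-3.0, 0.2, 0.95, 0], [-4.0, 0.4, 1.3, 0], [-4.9, 0.6, 1.6, 0]]])

```text
t: 2.78
position: [0.5149, -0.2523, 0.2064]
orientation: [-1.061, -1.417, 1.417]
ft_force: [2.5, -0.7, 0.6]
width: 0.0683
```

```bash
python3 - <<'E'
from plant import r,cams
from mv import *
f=cams.grab_frame("top");s=r.observe();print(s["t"],s["position"],s["joint_pos"],s["width"],s["ft_force"]);plan(s,[.5265,-.305,.13],1.857);plan(s,[.5265,-.305,.057],1.857)
cv2.imwrite("pics/t1.png",cv2.resize(f["img"][170:310,300:460,::-1],None,fx=4,fy=4,interpolation=2))
E
```

```text
2.825 [ 0.51417226 -0.25942715  0.20399643] [-0.60463114  0.32695802 -0.0288682   1.21322839 -0.00397001 -0.88478807] 0.0682901900398926 [ 1.90176127 -5.69926668 -0.68329275]
units [-0.782  1.236  0.01 ] turn -0.035 rows>= 1.4
units [-0.777  2.453  0.008] turn -0.035 rows>= 2.47
```

View pics/t1.png

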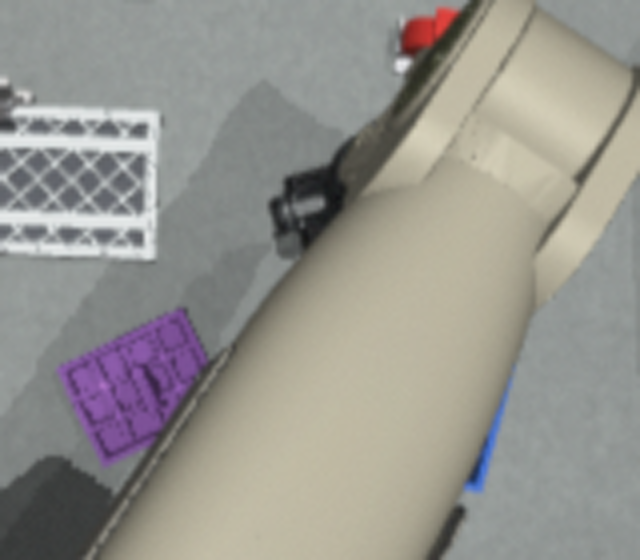

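send_rows(steps=[[[-0.4, 0.3, 0.01, 0], [-0.78, 0.6, 0.01, 0], [-0.78, 0.6, 0.01, 0], [-0.78, 0.6, 0.01, 0]]])

```text
t: 3.32
position: [0.5277, -0.2946, 0.1706]
orientation: [-1.059, -1.417, 1.417]
ft_force: [-0.3, 0.6, 0.6]
width: 0.0683
```

```bash
python3 - <<'E'
from plant import r,cams
from mv import *
f=cams.grab_frame("side");s=r.observe();print(s["t"],s["position"],s["joint_pos"],s["width"],s["ft_force"]);plan(s,[.5265,-.305,.13],1.857);plan(s,[.5265,-.305,.057],1.857)
cv2.imwrite("pics/s1.png",cv2.resize(f["img"][100:350,180:480,::-1],None,fx=2.4,fy=2.4,interpolation=2))
E
```

```text
3.375 [ 0.52788142 -0.29448408  0.17103345] [-6.41743503e-01  3.97608709e-01 -8.06826519e-03  1.16474390e+00
  3.06590633e-04 -9.28737408e-01] 0.06827863729000802 [-0.21557215  0.07904253 -0.05687679]
units [-0.161  0.684  0.072] turn 0.005 rows>= 0.68
units [-0.161  1.901  0.073] turn 0.005 rows>= 1.83
```

View pics/s1.png

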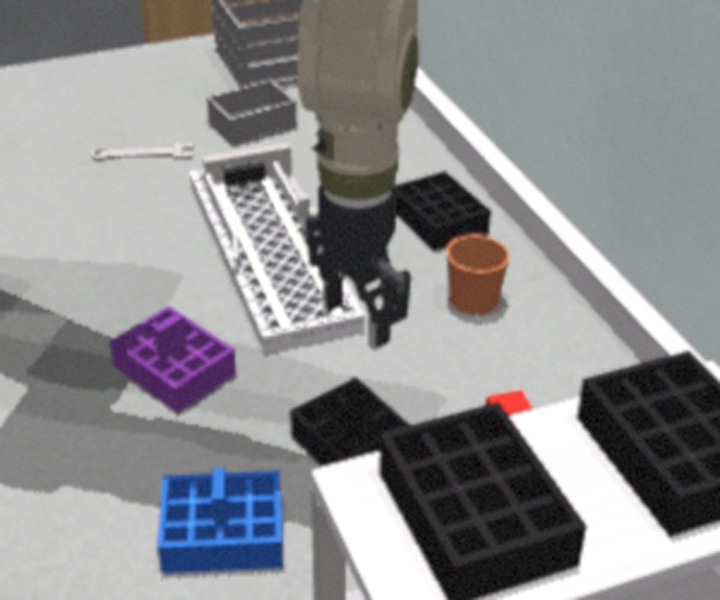

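send_rows(steps=[[[-0.1, 0.4, 0.05, 0], [-0.16, 0.8, 0.07, 0], [-0.16, 1.2, 0.07, 0], [-0.16, 1.2, 0.07, 0], [-0.16, 1.2, 0.07, 0]]])

```text
t: 4.0
position: [0.5271, -0.3054, 0.0998]
orientation: [-1.061, -1.418, 1.418]
ft_force: [0.4, -0.3, 1.8]
width: 0.0676
```

```bash
python3 - <<'E'
from plant import r,cams
from mv import *
f=cams.grab_frame("side");s=r.observe();print(s["t"],s["position"],s["joint_pos"],s["width"],s["ft_force"]);plan(s,[.5265,-.305,.058],1.857)
cv2.imwrite("pics/s2.png",cv2.resize(f["img"][190:310,260:400,::-1],None,fx=5,fy=5,interpolation=2))
f=cams.grab_frame("top")
cv2.imwrite("pics/t2.png",cv2.resize(f["img"][170:290,330:450,::-1],None,fx=5,fy=5,interpolation=2))
E
```

```text
4.05 [ 0.52735774 -0.30576424  0.1000491 ] [-6.57108771e-01  4.52053997e-01 -1.06502937e-01  1.00969499e+00
  1.16426295e-04 -9.44059306e-01] 0.06857774663818288 [-0.09386378  0.23830641  0.2273444 ]
units [0.018 0.701 0.011] turn 0.004 rows>= 0.67
```

View pics/s2.png

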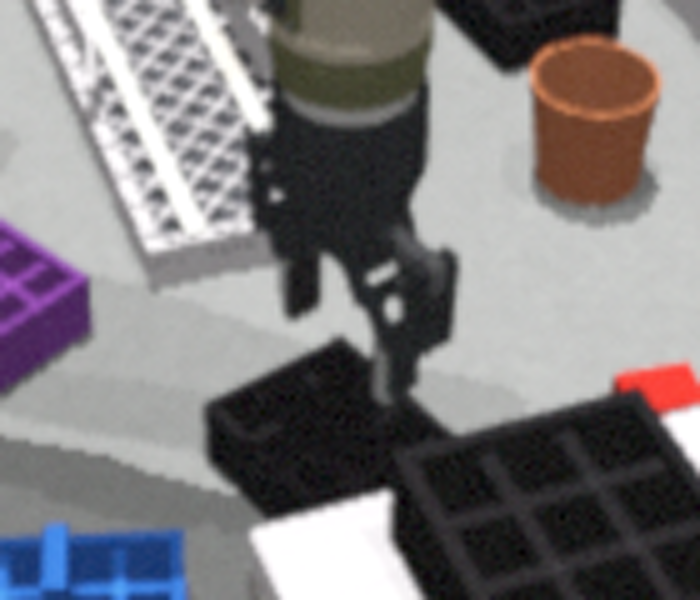

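View pics/t2.png

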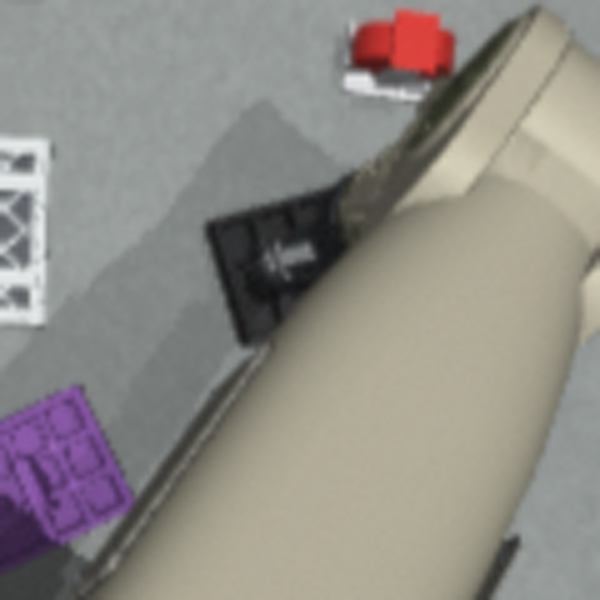

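send_rows(steps=[[[0.02, 0.25, 0.01, 0], [0.02, 0.5, 0.01, 0], [0.02, 0.7, 0.01, 0], [0.02, 0.7, 0.01, 0], [0.02, 0.7, 0.01, 0]]])

```text
t: 4.72
position: [0.5256, -0.3047, 0.0562]
orientation: [-1.06, -1.417, 1.417]
ft_force: [0.8, 0.2, -0.0]
width: 0.0683
```

send_rows(steps=[[[0, 0, 0, 0], [0, 0, 0, 0], [0, 0, 0, 0], [0, 0, 0, 0], [0, 0, 0, 0]]], gripper=0, grip_force=60)

```text
t: 5.35
position: [0.5258, -0.3047, 0.0567]
orientation: [-1.061, -1.417, 1.417]
ft_force: [-0.9, 1.6, 3.3]
width: 0.0113
```

send_rows(steps=[[[0, 0, 0, 0], [0, 0, 0, 0]]])

```text
t: 5.6
position: [0.5258, -0.3048, 0.0567]
orientation: [-1.061, -1.417, 1.417]
ft_force: [-0.8, 0.1, 4.0]
width: 0.0111
```

```bash
python3 - <<'E'
from plant import r
s=r.observe();print(s["t"],s["position"],s["orientation"],s["width"],s["ft_force"],s["wrist_torque"])
E
```

```text
5.6 [ 0.52578149 -0.30477138  0.05670522] [-1.06063963 -1.41726237  1.41697379] 0.011086615615350673 [-0.79933013  0.05989818  4.00496107] [ 0.16513648  0.12018473 -0.00615147]
```

send_rows(steps=[[[0, -0.3, 0, 0], [0, -0.7, 0, 0], [0, -1.2, 0, 0], [0, -1.4, 0, 0], [0, -1.4, 0, 0]]])

```text
t: 6.22
position: [0.5256, -0.3048, 0.1401]
orientation: [-1.06, -1.417, 1.417]
ft_force: [-0.6, 0.5, -3.4]
width: 0.011
```

```bash
python3 - <<'E'
from plant import r
from mv import *
s=r.observe();print(s["t"],s["position"],s["width"],s["ft_force"],s["wrist_torque"])
x=-.14;yw=1.544
plan(s,[.55+x*np.cos(yw),.08+x*np.sin(yw),.142],yw)
E
```

```text
6.225 [ 0.52563119 -0.30476177  0.14012032] 0.011035803806118417 [-0.58286445  0.48546469 -3.40049392] [-0.02765112  0.04499069  0.02520034]
units [ 3.817 -0.032 -1.482] turn 1.794 rows>= 3.93
```

send_rows(steps=[[[0.85, 0, -0.33, 0.4], [1.7, 0, -0.66, 0.8], [2.5, 0, -0.98, 1.2], [3.2, -0.02, -1.25, 1.5], [3.82, -0.03, -1.48, 1.79]]])

```text
t: 6.85
position: [0.5448, -0.0576, 0.1402]
orientation: [-1.219, -1.188, 1.19]
ft_force: [-0.1, 0.3, -2.9]
width: 0.0107
```

send_rows(steps=[[[0, 0, 0, 0], [0, 0, 0, 0], [0, 0, 0, 0]]])

```text
t: 7.22
position: [0.5457, -0.0606, 0.1414]
orientation: [-1.221, -1.188, 1.189]
ft_force: [-0.0, -0.0, -3.4]
width: 0.0113
```

```bash
python3 - <<'E'
from plant import r,cams
from fit import *
from mv import *
D={}
for c in ("top","side"):
    f=cams.grab_frame(c);D[c]=f;D[c+"tray"]=cams.cut_out(c,"tray");im=f["img"][:,:,::-1].copy()
    for d in D[c+"tray"]:
        print(c,np.round(d["rect"]),d["conf"]); cs,_=cv2.findContours(d["mask"].astype(np.uint8),0,1);cv2.drawContours(im,cs,-1,(0,255,255),1)
    a=(170,290,220,400) if c=="top" else (130,300,220,390)
    cv2.imwrite(f"pics/{c}3.png",cv2.resize(im[a[0]:a[1],a[2]:a[3]],None,fx=4.2 if c=="top" else 3.5,fy=4.2 if c=="top" else 3.5,interpolation=2))
s=r.observe();D["s"]=s;pickle.dump(D,open("d3.pkl","wb"))
print(s["t"],s["position"],s["width"],s["ft_force"],s["wrist_torque"])
x=-.14;yw=1.544
plan(s,[.55+x*np.cos(yw),.08+x*np.sin(yw),.100],yw)
E
```

```text
top [335. 249. 357. 282.] 0.97
top [393. 252. 429. 294.] 0.55
side [248. 297. 298. 340.] 0.81
side [283. 184. 327. 221.] 0.61
side [226. 227. 278. 271.] 0.6
7.425 [ 0.54592229 -0.06053288  0.14194439] 0.011278659342750045 [ 0.51572959  0.29265607 -3.78450139] [0.01149788 0.00496185 0.00491266]
units [ 0.01   0.699 -0.005] turn -0.004 rows>= 0.67
```

View pics/top3.png

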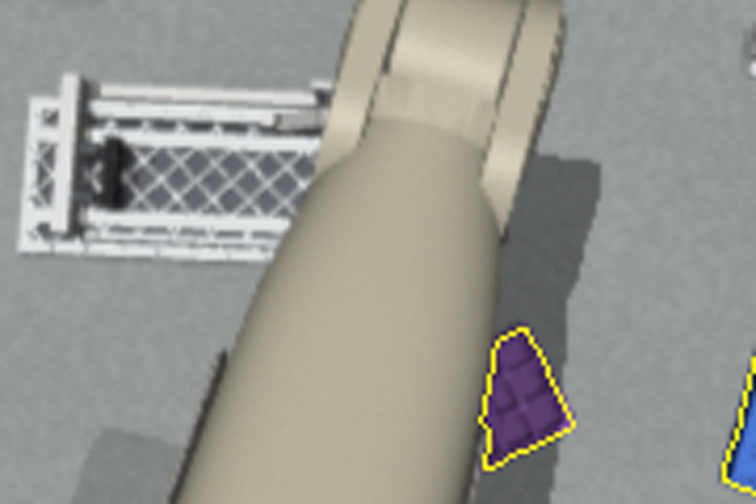

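View pics/side3.png

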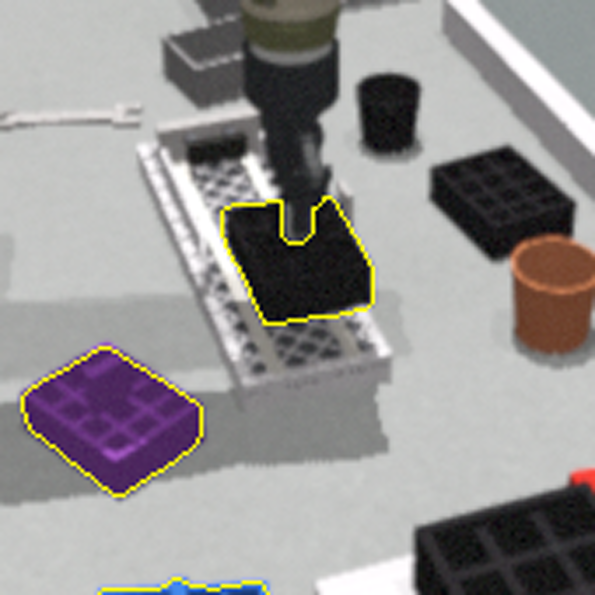

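```bash
python3 - <<'E'
from fit import *
D=pickle.load(open("d3.pkl","rb"));f=D["side"];m=D["sidetray"][1]["mask"];c=cont(m)
for z in (.083,.0853,.0875):
    B=[box(-.06,.06,-.046,.046,z,z+.04)]
    p=np.array([.546,-.0605,1.544])
    for sel in range(3):
        h=hullpix(f,p,B);d=np.array([cv2.pointPolygonTest(h,(float(a),float(b)),True) for a,b in c]);cc=c[(abs(d)<(4 if sel==0 else 2))]
        p,a,b=fit(p,[(f,cc)],B)
    q=p.copy();q[2]=1.544
    g=least_squares(lambda v:res([v[0],v[1],1.544],[(f,cc)],B,2.5),p[:2],loss="soft_l1",f_scale=.5,x_scale=[.01,.01],diff_step=1e-4)
    print(z,p,a,len(cc),g.x,np.sqrt(2*g.cost/len(cc)))
    for RP in ([.550,.080],[.55136,.08067]):
        e=g.x-RP; n=np.array([np.cos(1.544),np.sin(1.544)]);print("  rack x,y",e@n, e@[-n[1],n[0]])
E
```

```text
0.083 [ 0.54949504 -0.05935542  1.5478348 ] 0.3217689467262642 531 [ 0.54952575 -0.05942983] 0.45658264196362297
  rack x,y -0.13939248516006886 -0.003261680350396856
  rack x,y -0.1400986832733363 -0.0019201199809697985
0.0853 [ 0.54848618 -0.0622872   1.54631695] 0.3231510593472596 531 [ 0.5485044  -0.06232688] 0.4471282551084378
  rack x,y -0.14231585721621462 -0.0023183222250479133
  rack x,y -0.1430220553294821 -0.0009767618556208557
0.0875 [ 0.54752101 -0.06507783  1.54531073] 0.30979393803106026 530 [ 0.54753059 -0.06510163] 0.43793442006499883
  rack x,y -0.14511570378952182 -0.001419203075574228
  rack x,y -0.1458219019027893 -7.764270614717025e-05
```

send_rows(steps=[[[0, 0.3, 0.01, 0], [0, 0.6, 0.01, 0], [0, 0.82, 0.01, 0], [0, 0.82, 0.01, 0], [0, 0.82, 0.01, 0]]])

```text
t: 8.05
position: [0.5458, -0.0599, 0.0934]
orientation: [-1.222, -1.19, 1.189]
ft_force: [-0.1, 0.3, -2.7]
width: 0.011
```

send_rows(steps=[[[0, 0.03, 0, 0], [0, 0.06, 0, 0], [0, 0.06, 0, 0]]])

```text
t: 8.43
position: [0.5454, -0.0596, 0.0893]
orientation: [-1.221, -1.19, 1.19]
ft_force: [-0.3, -0.3, -3.1]
width: 0.0111
```

send_rows(steps=[[[0, 0.02, 0, 0], [0, 0.02, 0, 0], [0, 0.02, 0, 0]]])

```text
t: 8.8
position: [0.5454, -0.0597, 0.0881]
orientation: [-1.221, -1.19, 1.19]
ft_force: [-0.2, -0.0, -3.1]
width: 0.0109
```

send_rows(steps=[[[0, 0.015, 0, 0], [0, 0.015, 0, 0], [0, 0.015, 0, 0]]])

```text
t: 9.18
position: [0.5454, -0.0597, 0.0872]
orientation: [-1.221, -1.19, 1.19]
ft_force: [-0.2, -0.3, -2.8]
width: 0.0113
```

send_rows(steps=[[[0, 0.015, 0, 0], [0, 0.015, 0, 0], [0, 0.015, 0, 0]]])

```text
t: 9.55
position: [0.5456, -0.0597, 0.0867]
orientation: [-1.222, -1.19, 1.19]
ft_force: [-0.4, -0.2, 1.4]
width: 0.0112
```

send_rows(steps=[[[0.05, -0.004, 0, 0], [0.1, -0.004, 0, 0], [0.15, -0.004, 0, 0], [0.2, -0.004, 0, 0], [0.25, -0.004, 0, 0]]])

```text
t: 10.18
position: [0.546, -0.0445, 0.0867]
orientation: [-1.222, -1.19, 1.19]
ft_force: [-0.1, -1.4, 1.4]
width: 0.011
```

send_rows(steps=[[[0.05, 0, 0, 0], [0.1, 0, 0, 0], [0.15, 0, 0, 0], [0.2, 0, 0, 0], [0.25, 0, 0, 0]]])

```text
t: 10.8
position: [0.5463, -0.0296, 0.0867]
orientation: [-1.222, -1.19, 1.19]
ft_force: [-0.3, -2.4, 2.9]
width: 0.0109
```

send_rows(steps=[[[0.05, 0, 0, 0], [0.1, 0, 0, 0], [0.15, 0, 0, 0], [0.2, 0, 0, 0], [0.25, 0, 0, 0]]])

```text
t: 11.42
position: [0.5467, -0.0146, 0.0867]
orientation: [-1.222, -1.19, 1.19]
ft_force: [-0.1, -2.7, 5.5]
width: 0.0109
```

send_rows(steps=[[[0, -0.006, 0, 0], [0, -0.012, 0, 0], [0, -0.012, 0, 0]]])

```text
t: 11.8
position: [0.546, -0.0143, 0.0867]
orientation: [-1.22, -1.19, 1.19]
ft_force: [0.6, 0.3, -0.9]
width: 0.0113
```

```bash
cat > look.py <<'E'
import sys
from plant import r,cams
from fit import *
n=sys.argv[1]
for c,(a,b,e,g,k) in {"top":(170,250,215,345,5.5),"side":(140,260,240,350,5)}.items():
    f=cams.grab_frame(c);cv2.imwrite(f"pics/{c}{n}.png",cv2.resize(f["img"][a:b,e:g,::-1],None,fx=k,fy=k,interpolation=2))
s=r.observe();p=s["position"];d=p[:2]-[.55,.08];n_=np.array([np.cos(1.544),np.sin(1.544)])
print(s["t"],p.round(4),s["ft_force"].round(2),s["wrist_torque"].round(3),"rack xy",(d@n_).round(4),(d@[-n_[1],n_[0]]).round(4))
E
python3 look.py 4
```

```text
11.9 [ 0.546  -0.0144  0.0867] [ 0.53  0.25 -0.93] [ 0.046 -0.199  0.03 ] rack xy -0.0945 0.0015
```

View pics/side4.png

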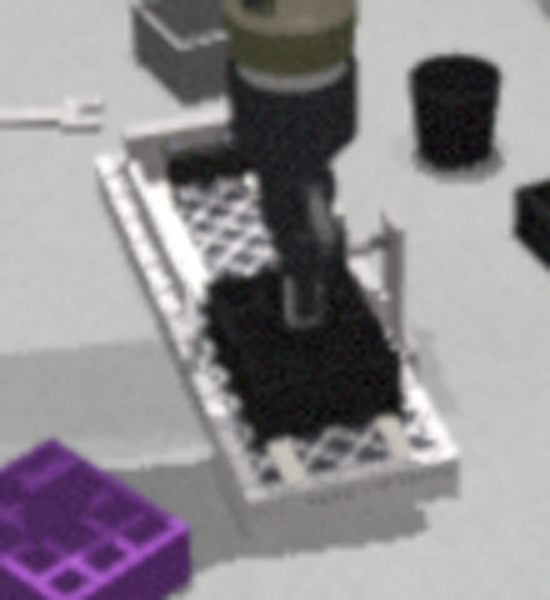

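View pics/top4.png

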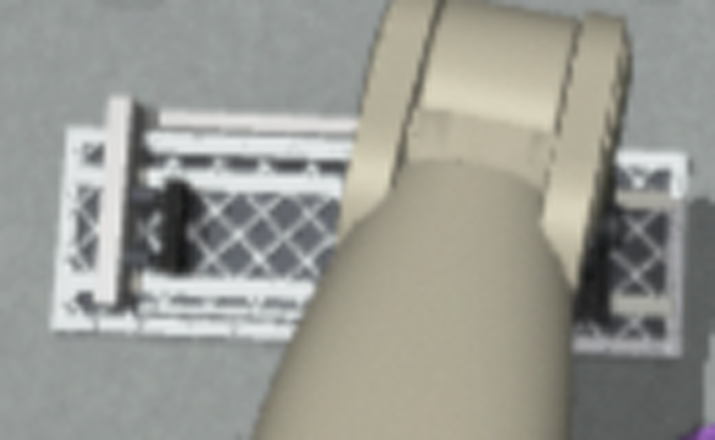

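send_rows(steps=[[[0.05, -0.001, 0, 0], [0.1, -0.002, 0, 0], [0.15, -0.003, 0, 0], [0.2, -0.004, 0, 0], [0.25, -0.004, 0, 0]]])

```text
t: 12.52
position: [0.5467, 0.0006, 0.0873]
orientation: [-1.221, -1.19, 1.19]
ft_force: [-0.1, -1.7, -4.7]
width: 0.0109
```

send_rows(steps=[[[0.04, -0.001, 0, 0], [0.08, -0.002, 0, 0], [0.12, -0.002, 0, 0], [0.16, -0.003, 0, 0], [0.2, -0.004, 0, 0]]])

```text
t: 13.15
position: [0.5473, 0.0125, 0.0877]
orientation: [-1.221, -1.19, 1.19]
ft_force: [-0.4, -0.3, -3.4]
width: 0.011
```

```bash
python3 look.py 5
```

```text
13.25 [0.5473 0.0127 0.0877] [-0.14 -0.25 -4.31] [-0.049  0.056  0.013] rack xy -0.0674 0.0009
```

View pics/side5.png

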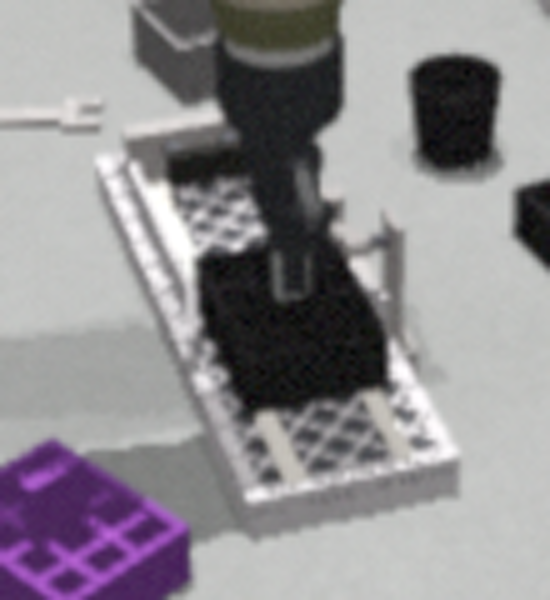

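send_rows(steps=[[[0, 0.008, 0, 0], [0, 0.014, 0, 0], [0, 0.014, 0, 0]]])

```text
t: 13.62
position: [0.5472, 0.0123, 0.0868]
orientation: [-1.221, -1.19, 1.19]
ft_force: [0.1, -0.1, -3.8]
width: 0.0114
```

send_rows(steps=[[[0, 0.006, 0, 0], [0, 0.006, 0, 0]]])

```text
t: 13.88
position: [0.5473, 0.0123, 0.0867]
orientation: [-1.221, -1.19, 1.19]
ft_force: [-1.3, -0.6, -4.0]
width: 0.011
```

send_rows(steps=[[[0.04, 0, 0, 0], [0.08, 0, 0, 0], [0.12, 0, 0, 0], [0.16, 0, 0, 0], [0.16, 0, 0, 0]]])

```text
t: 14.5
position: [0.5477, 0.0223, 0.0867]
orientation: [-1.221, -1.191, 1.19]
ft_force: [-0.4, 0.4, -0.1]
width: 0.0107
```

send_rows(steps=[[[0.04, 0, 0, 0], [0.08, 0, 0, 0], [0.12, 0, 0, 0], [0.16, 0, 0, 0], [0.16, 0, 0, 0]]])

```text
t: 15.12
position: [0.5479, 0.0319, 0.0867]
orientation: [-1.221, -1.191, 1.19]
ft_force: [0.3, 0.1, 0.7]
width: 0.0109
```

```bash
python3 look.py 6
```

```text
15.225 [0.5479 0.0318 0.0867] [0.13 0.83 0.99] [ 0.038 -0.006 -0.013] rack xy -0.0482 0.0008
```

View pics/side6.png

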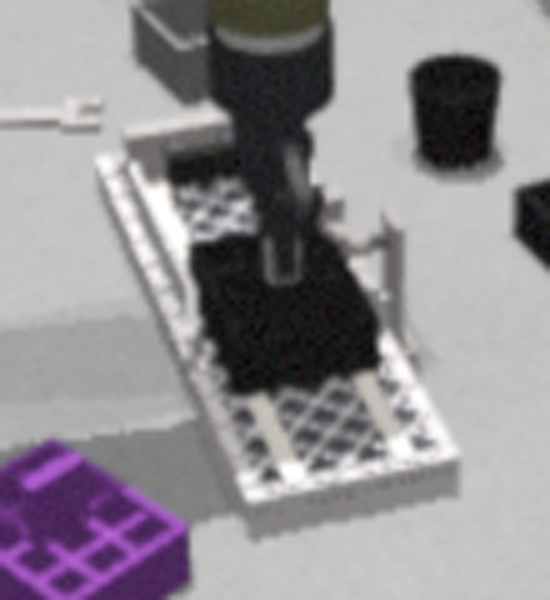

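```bash
python3 - <<'E'
from plant import r
from mv import *
print(R.from_rotvec(r.observe()["orientation"]).as_matrix().round(4))
E
```

```text
[[ 2.580e-02  4.000e-04 -9.997e-01]
 [ 9.997e-01  7.000e-04  2.580e-02]
 [ 7.000e-04 -1.000e+00 -4.000e-04]]
```

send_rows(steps=[[[0.04, -0.003, 0, 0], [0.08, -0.004, 0, 0], [0.12, -0.005, 0, 0], [0.16, -0.006, 0, 0], [0.16, -0.006, 0, 0]]])

```text
t: 15.85
position: [0.5478, 0.0416, 0.0867]
orientation: [-1.22, -1.19, 1.19]
ft_force: [0.2, -0.3, -2.1]
width: 0.0112
```

send_rows(steps=[[[0.04, -0.001, 0, 0], [0.08, -0.002, 0, 0], [0.12, -0.003, 0, 0], [0.16, -0.003, 0, 0], [0.16, -0.003, 0, 0]]])

```text
t: 16.48
position: [0.548, 0.0511, 0.0868]
orientation: [-1.22, -1.19, 1.19]
ft_force: [-0.4, 0.9, -4.0]
width: 0.0109
```

```bash
python3 look.py 7
```

```text
16.575 [0.548  0.051  0.0869] [-0.48  0.91 -4.58] [0.112 0.02  0.05 ] rack xy -0.029 0.0012
```

View pics/side7.png

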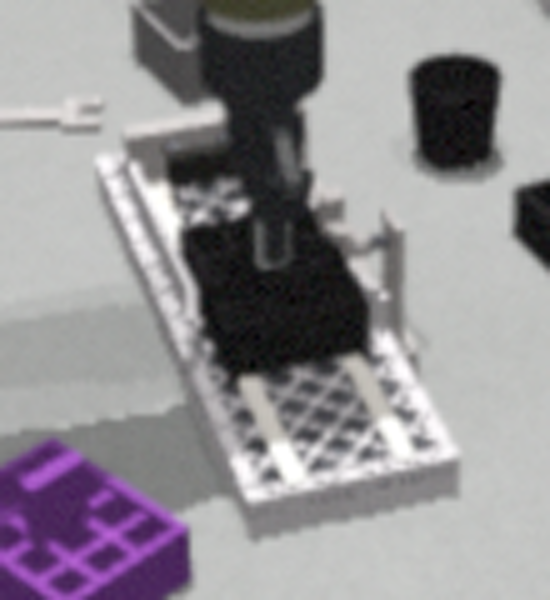

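View pics/top7.png

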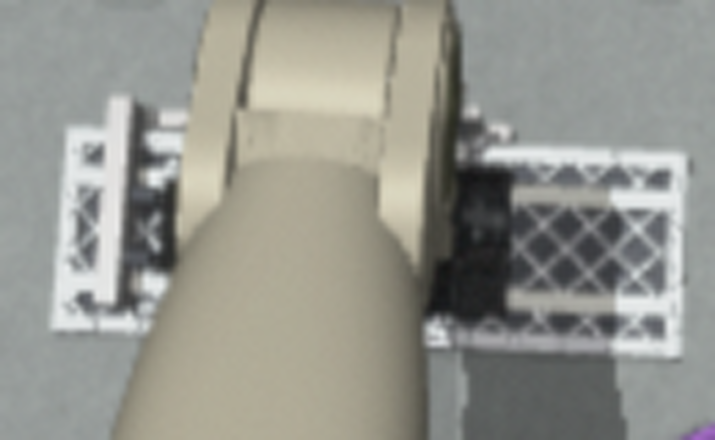

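send_rows(steps=[[[0.05, 0.004, 0, 0], [0.1, 0.004, 0, 0], [0.15, 0.004, 0, 0], [0.2, 0.004, 0, 0], [0.25, 0.004, 0, 0]]])

```text
t: 17.2
position: [0.5487, 0.0659, 0.0869]
orientation: [-1.221, -1.19, 1.19]
ft_force: [-0.9, -0.0, -4.2]
width: 0.0113
```

send_rows(steps=[[[0.05, 0, 0, 0], [0.1, 0, 0, 0], [0.15, 0, 0, 0], [0.2, 0, 0, 0], [0.25, 0, 0, 0]]])

```text
t: 17.82
position: [0.549, 0.0809, 0.0868]
orientation: [-1.221, -1.19, 1.19]
ft_force: [0.1, -1.4, -4.1]
width: 0.011
```

```bash
python3 look.py 8
```

```text
17.925 [0.5491 0.0812 0.0868] [ 0.23  0.55 -4.23] [0.123 0.075 0.061] rack xy 0.0011 0.001
```

View pics/side8.png

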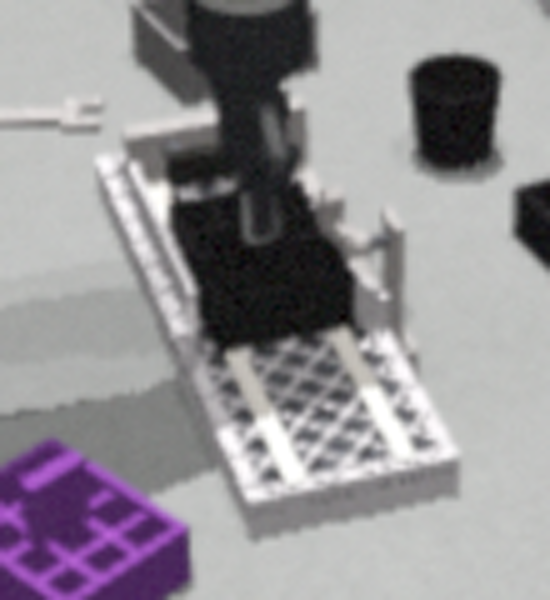

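send_rows(steps=[[[0.05, 0.002, 0, 0], [0.1, 0.004, 0, 0], [0.15, 0.004, 0, 0], [0.2, 0.004, 0, 0], [0.25, 0.004, 0, 0]]])

```text
t: 18.55
position: [0.5495, 0.0959, 0.0867]
orientation: [-1.222, -1.19, 1.19]
ft_force: [0.6, -0.6, -3.2]
width: 0.0105
```

send_rows(steps=[[[0.04, 0, 0, 0], [0.08, 0, 0, 0], [0.12, 0, 0, 0], [0.16, 0, 0, 0], [0.2, 0, 0, 0]]])

```text
t: 19.18
position: [0.5498, 0.1078, 0.0867]
orientation: [-1.222, -1.19, 1.19]
ft_force: [0.4, -1.0, -1.8]
width: 0.0109
```

send_rows(steps=[[[0.03, 0, 0, 0], [0.06, 0, 0, 0], [0.09, 0, 0, 0], [0.12, 0, 0, 0], [0.12, 0, 0, 0]]])

```text
t: 19.8
position: [0.55, 0.1152, 0.0867]
orientation: [-1.221, -1.191, 1.19]
ft_force: [-0.2, -0.4, -0.7]
width: 0.011
```

send_rows(steps=[[[0.03, -0.003, 0, 0], [0.06, -0.003, 0, 0], [0.09, -0.004, 0, 0], [0.12, -0.004, 0, 0], [0.12, -0.004, 0, 0]]])

```text
t: 20.42
position: [0.55, 0.1224, 0.0867]
orientation: [-1.221, -1.19, 1.19]
ft_force: [-0.7, -0.2, -2.6]
width: 0.0109
```

send_rows(steps=[[[0.02, 0, 0, 0], [0.04, -0.001, 0, 0], [0.06, -0.001, 0, 0], [0.06, -0.001, 0, 0]]])

```text
t: 20.92
position: [0.5501, 0.1259, 0.0868]
orientation: [-1.221, -1.19, 1.19]
ft_force: [-0.5, 0.4, -3.3]
width: 0.0111
```

send_rows(steps=[[[0.02, 0, 0, 0], [0.04, -0.001, 0, 0], [0.06, -0.001, 0, 0], [0.06, -0.001, 0, 0]]])

```text
t: 21.42
position: [0.5502, 0.1294, 0.0869]
orientation: [-1.221, -1.19, 1.19]
ft_force: [-1.8, -0.7, -3.4]
width: 0.0108
```

send_rows(steps=[[[0.02, 0, 0, 0], [0.04, 0, 0, 0], [0.06, 0, 0, 0], [0.06, 0, 0, 0]]])

```text
t: 21.92
position: [0.5504, 0.133, 0.087]
orientation: [-1.221, -1.19, 1.19]
ft_force: [0.2, -0.1, -3.8]
width: 0.0112
```

send_rows(steps=[[[0.02, 0, 0, 0], [0.04, 0, 0, 0], [0.04, 0, 0, 0]]])

```text
t: 22.3
position: [0.5505, 0.1352, 0.087]
orientation: [-1.222, -1.19, 1.19]
ft_force: [0.5, -1.1, -3.6]
width: 0.0107
```

send_rows(steps=[[[0.02, 0, 0, 0], [0.04, 0, 0, 0], [0.04, 0, 0, 0]]])

```text
t: 22.68
position: [0.5505, 0.1373, 0.087]
orientation: [-1.222, -1.189, 1.19]
ft_force: [-0.0, -3.9, -2.6]
width: 0.0112
```

send_rows(steps=[[[0.015, 0, 0, 0], [0.03, 0, 0, 0], [0.03, 0, 0, 0]]])

```text
t: 23.05
position: [0.5506, 0.1393, 0.087]
orientation: [-1.222, -1.19, 1.19]
ft_force: [0.1, -5.5, -1.2]
width: 0.0113
```

send_rows(steps=[[[0.015, 0, 0, 0], [0.03, 0, 0, 0], [0.03, 0, 0, 0]]])

```text
t: 23.42
position: [0.5506, 0.141, 0.087]
orientation: [-1.222, -1.19, 1.19]
ft_force: [-0.5, -5.7, -2.2]
width: 0.0111
```

```bash
python3 look.py 9
```

```text
23.525 [0.5506 0.1409 0.087 ] [ 0.07 -5.85 -2.81] [-1.101  0.169  0.016] rack xy 0.0609 0.001
```

View pics/side9.png

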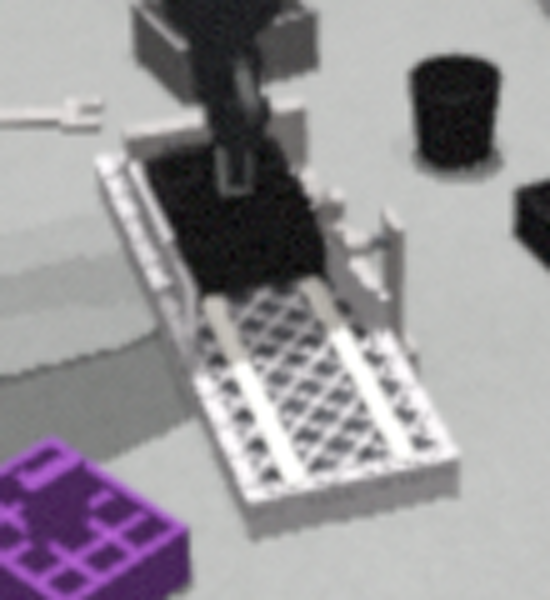

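send_rows(steps=[[[0.01, 0, 0, 0], [0.02, 0, 0, 0], [0.02, 0, 0, 0]]])

```text
t: 23.9
position: [0.5507, 0.142, 0.087]
orientation: [-1.222, -1.189, 1.19]
ft_force: [-1.2, -6.0, -1.6]
width: 0.0113
```

send_rows(steps=[[[0.01, 0, 0, 0], [0.02, 0, 0, 0], [0.02, 0, 0, 0]]])

```text
t: 24.28
position: [0.5507, 0.143, 0.0871]
orientation: [-1.223, -1.189, 1.191]
ft_force: [-0.3, -6.5, -1.5]
width: 0.011
```

send_rows(steps=[[[0.01, 0, 0, 0], [0.015, 0, 0, 0], [0.015, 0, 0, 0]]])

```text
t: 24.65
position: [0.5507, 0.1438, 0.0871]
orientation: [-1.223, -1.189, 1.191]
ft_force: [-1.7, -6.8, -2.0]
width: 0.0112
```

```bash
python3 look.py 10
```

```text
24.75 [0.5507 0.1437 0.0871] [-0.83 -7.4  -1.98] [-1.453  0.186 -0.011] rack xy 0.0637 0.001
```

View pics/side10.png

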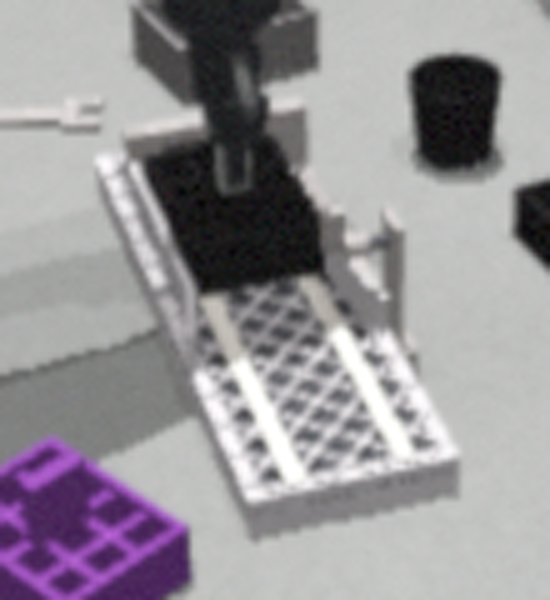

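send_rows(steps=[[[0.005, 0, 0, 0], [0.01, 0, 0, 0], [0.01, 0, 0, 0]]])

```text
t: 25.12
position: [0.5507, 0.1443, 0.0871]
orientation: [-1.223, -1.189, 1.191]
ft_force: [-0.9, -8.3, -1.7]
width: 0.0113
```

send_rows(steps=[[[0.005, 0, 0, 0], [0.01, 0, 0, 0], [0.01, 0, 0, 0]]])

```text
t: 25.5
position: [0.5507, 0.1448, 0.0871]
orientation: [-1.223, -1.189, 1.191]
ft_force: [-1.0, -8.2, -0.8]
width: 0.0111
```

```bash
python3 look.py 11; python3 -c "
import cv2,numpy as np
a=[cv2.imread('pics/side%d.png'%i)[130:380,230:450] for i in (9,10,11)]
cv2.imwrite('pics/cmp.png',np.hstack(a))"
```

```text
25.6 [0.5507 0.1448 0.0872] [-1.96 -7.86 -1.35] [-1.541  0.185 -0.005] rack xy 0.0648 0.001
```

View pics/cmp.png

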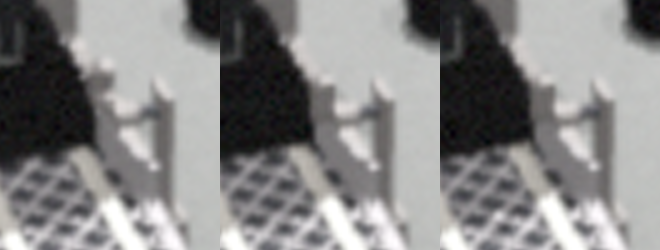

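```bash
python3 - <<'E'
from plant import cams
import cv2,numpy as np,pickle
D=pickle.load(open("d0.pkl","rb"))
f=cams.grab_frame("side")["img"]
a=[cv2.resize(x[165:215,285:335,::-1],None,fx=7.5,fy=7.5,interpolation=2) for x in (D["side"]["img"],f)]
cv2.imwrite("pics/cmp2.png",np.hstack(a))
g=cams.grab_frame("top")["img"]
a=[cv2.resize(x[180:225,235:330,::-1],None,fx=7.5,fy=6,interpolation=2) for x in (D["top"]["img"],g)]
cv2.imwrite("pics/cmp3.png",np.vstack(a))
E
```

```text
(no output)
```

View pics/cmp2.png

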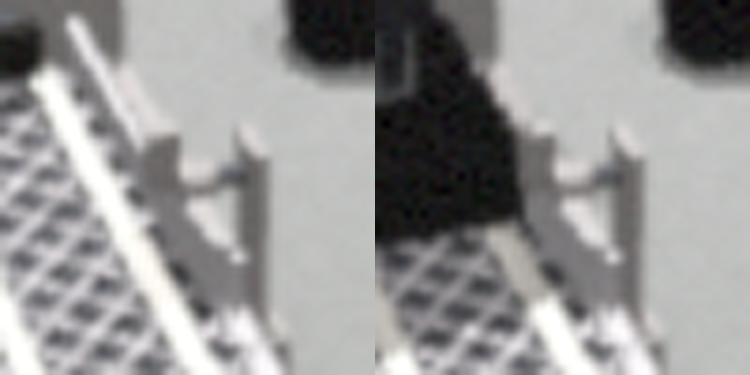

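View pics/cmp3.png

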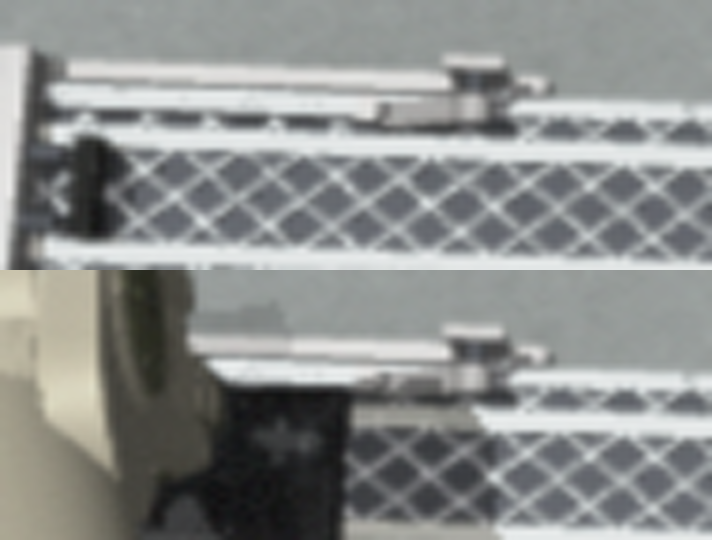

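send_rows(steps=[[[-0.015, 0, 0, 0], [-0.03, 0, 0, 0], [-0.045, 0, 0, 0], [-0.06, 0, 0, 0], [-0.06, 0, 0, 0]]])

```text
t: 26.32
position: [0.5506, 0.1416, 0.0871]
orientation: [-1.222, -1.189, 1.19]
ft_force: [-0.9, -6.2, -2.3]
width: 0.0115
```

send_rows(steps=[[[-0.01, 0, 0, 0], [-0.02, 0, 0, 0], [-0.02, 0, 0, 0]]])

```text
t: 26.7
position: [0.5506, 0.1406, 0.0871]
orientation: [-1.222, -1.19, 1.19]
ft_force: [-1.1, -4.3, -1.9]
width: 0.0111
```

send_rows(steps=[[[-0.01, 0, 0, 0], [-0.015, 0, 0, 0], [-0.015, 0, 0, 0]]])

```text
t: 27.08
position: [0.5506, 0.1398, 0.087]
orientation: [-1.222, -1.19, 1.19]
ft_force: [-0.7, -5.2, -2.0]
width: 0.0112
```

send_rows(steps=[[[-0.005, 0, 0, 0], [-0.01, 0, 0, 0], [-0.01, 0, 0, 0]]])

```text
t: 27.45
position: [0.5506, 0.1393, 0.087]
orientation: [-1.222, -1.19, 1.19]
ft_force: [0.5, -4.6, -2.1]
width: 0.0111
```

send_rows(steps=[[[-0.005, 0, 0, 0], [-0.01, 0, 0, 0], [-0.01, 0, 0, 0]]])

```text
t: 27.82
position: [0.5506, 0.1388, 0.087]
orientation: [-1.222, -1.19, 1.19]
ft_force: [-0.4, -4.5, -2.3]
width: 0.0114
```

send_rows(steps=[[[-0.005, 0, 0, 0], [-0.01, 0, 0, 0], [-0.01, 0, 0, 0]]])

```text
t: 28.2
position: [0.5506, 0.1383, 0.087]
orientation: [-1.221, -1.19, 1.19]
ft_force: [-0.3, -4.0, -2.8]
width: 0.0111
```

send_rows(steps=[[[-0.005, 0, 0, 0], [-0.01, 0, 0, 0], [-0.01, 0, 0, 0]]])

```text
t: 28.58
position: [0.5506, 0.1377, 0.087]
orientation: [-1.221, -1.19, 1.19]
ft_force: [-0.6, -4.9, -1.4]
width: 0.0111
```

send_rows(steps=[[[-0.005, 0, 0, 0], [-0.01, 0, 0, 0], [-0.01, 0, 0, 0]]])

```text
t: 28.95
position: [0.5505, 0.1373, 0.087]
orientation: [-1.221, -1.19, 1.19]
ft_force: [1.4, -3.1, -3.1]
width: 0.0112
```

```bash
python3 look.py 12
```

```text
29.05 [0.5505 0.1372 0.087 ] [ 0.07 -2.96 -2.03] [-0.653  0.099 -0.01 ] rack xy 0.0572 0.001
```

View pics/side12.png

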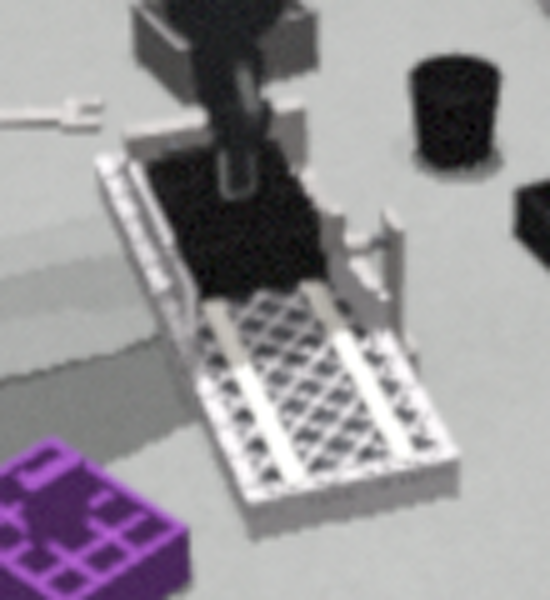

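send_rows(steps=[[[-0.005, 0, 0, 0], [-0.005, 0, 0, 0], [-0.005, 0, 0, 0]]])

```text
t: 29.42
position: [0.5505, 0.1371, 0.087]
orientation: [-1.221, -1.191, 1.19]
ft_force: [-0.5, -0.1, -3.2]
width: 0.011
```

send_rows(steps=[[[-0.005, 0, 0, 0], [-0.005, 0, 0, 0], [-0.005, 0, 0, 0]]])

```text
t: 29.8
position: [0.5505, 0.137, 0.0869]
orientation: [-1.22, -1.191, 1.189]
ft_force: [0.5, 3.4, -2.9]
width: 0.0111
```

send_rows(steps=[[[-0.005, 0, 0, 0], [-0.005, 0, 0, 0], [-0.005, 0, 0, 0]]])

```text
t: 30.18
position: [0.5504, 0.137, 0.087]
orientation: [-1.22, -1.191, 1.189]
ft_force: [-0.3, 4.7, -3.4]
width: 0.0107
```

send_rows(steps=[[[0.006, 0.003, 0, 0], [0.007, 0.005, 0, 0], [0.007, 0.005, 0, 0]]])

```text
t: 30.55
position: [0.5505, 0.1369, 0.0869]
orientation: [-1.221, -1.191, 1.19]
ft_force: [-1.3, 5.1, -0.1]
width: 0.0114
```

send_rows(steps=[[[0, 0, 0, 0], [0, 0, 0, 0], [0, 0, 0, 0], [0, 0, 0, 0]]], gripper=0.5)

```text
t: 31.05
position: [0.5506, 0.1363, 0.0867]
orientation: [-1.222, -1.19, 1.19]
ft_force: [-0.3, -0.1, 0.4]
width: 0.0427
```

```bash
python3 look.py 13
```

```text
31.15 [0.5505 0.1364 0.0867] [-0.68  0.27 -0.78] [-0.035 -0.031  0.036] rack xy 0.0564 0.001
```

View pics/side13.png

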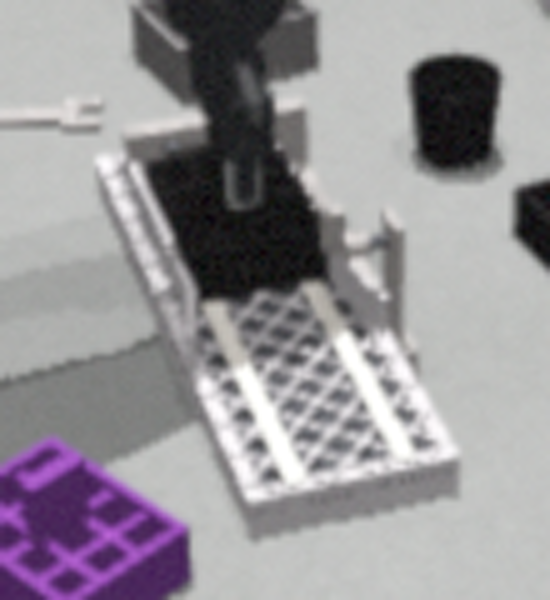

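Released; the catch is still down. Next I raise the arm straight up.

send_rows(steps=[[[0, -0.2, 0, 0], [0, -0.5, 0, 0], [0, -1.0, 0, 0], [0, -1.6, 0, 0], [0, -2.2, 0, 0]]])

```text
t: 31.78
position: [0.5504, 0.1366, 0.2207]
orientation: [-1.222, -1.191, 1.19]
ft_force: [0.5, -0.0, -0.2]
width: 0.0426
```

send_rows(steps=[[[0, 0, -0.8, 0], [0, 0, -1.6, 0], [0, 0, -2.0, 0], [0, 0, -2.0, 0], [0, 0, -2.0, 0]]])

```text
t: 32.4
position: [0.6696, 0.1335, 0.2189]
orientation: [-1.221, -1.19, 1.19]
ft_force: [0.0, 0.3, 0.4]
width: 0.0429
```

```bash
python3 look.py 14; python3 - <<'E'
from plant import cams
from fit import *
f=cams.grab_frame("side");m=None
cv2.imwrite("pics/full_side.png",f["img"][:,:,::-1]);cv2.imwrite("pics/full_top.png",cams.grab_frame("top")["img"][:,:,::-1])
for d in cams.cut_out("side","tray"):
    print(np.round(d["rect"]),d["conf"])
    x=d["rect"]
    if x[3]<225:
        c=cont(d["mask"]);T=[b+[0,0,.03] for b in TRAY]
        for sel in range(3):
            if sel==0:p=np.array([.551,.138,1.544])
            h=hullpix(f,p,T);dd=np.array([cv2.pointPolygonTest(h,(float(a),float(b)),True) for a,b in c]);cc=c[abs(dd)<(4 if sel==0 else 2)]
            p,a,b=fit(p,[(f,cc)],T)
        e=p[:2]-[.5513,.0807];n=np.array([np.cos(1.544),np.sin(1.544)]);print(p,a,len(cc),"rack",e@n,e@[-n[1],n[0]])
E
```

```text
32.5 [0.6695 0.1336 0.2193] [ 0.53 -0.33 -0.34] [-0.008  0.058 -0.01 ] rack xy 0.0568 -0.118
[226. 227. 279. 272.] 0.89
[246. 297. 299. 341.] 0.88
[269. 169. 306. 199.] 0.71
[0.55354586 0.13390807 1.52494513] 0.42173753093793764 486 rack 0.053249143981185826 -0.0008194447465222103
```

View pics/side14.png

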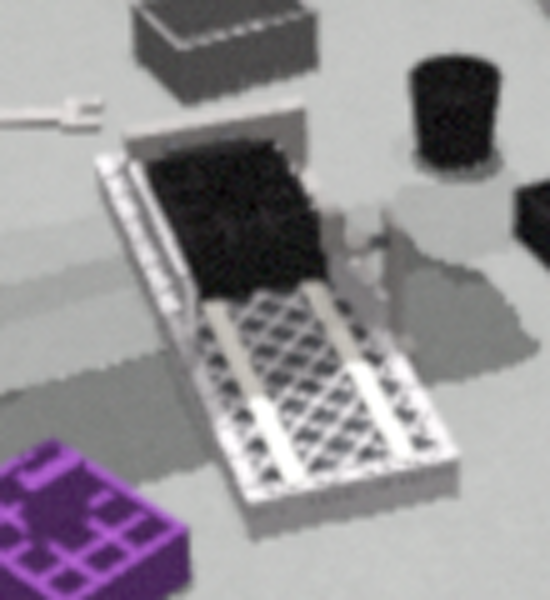

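View pics/full_top.png

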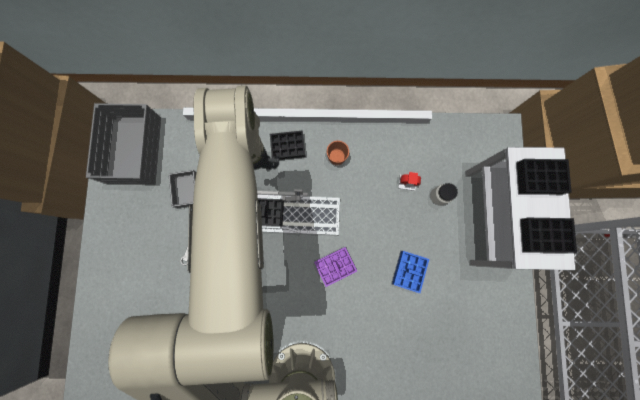

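```bash
python3 -c "
from plant import hand_in,r
s=r.observe();print(s['t'],s['qd'].round(3));print(hand_in())"
```

```text
32.65 [-0.001  0.003  0.006  0.001 -0.001 -0.   ]
the job is handed in; nothing more can be done
None
```

The finned black tray is loaded in the rack and locked between catch and bumper. I handed the job in at about 32.7 s of the 67 s allowed.

**How it went:** I gripped the fin, set the tray down at rack x about -140 mm and slid it along the lane so that its leading edge lifted the catch. The bumper touched at rack x about 56 mm, so the stop rail sits roughly 20 mm nearer the open end than nominal. I pushed on in small steps to about 65 mm, eased the tray back onto the catch's tooth, let go and raised the arm.

**Last checks:**
- **Catch:** while I still held the tray at its furthest point, the side picture showed the catch in the same pose as at rest. On easing back, the tooth then resisted with about 4 to 5 N.
- **Push force:** the highest pushing force I read at the wrist was about 8 N, well under 22 N. The force between tray and rack cannot be measured directly, so this is the nearest reading.
- **Tray position:** it is in range by both measures, but they disagree by about 3.5 mm. The arm's own position gave x about 56.5 mm. The side-camera fit gave 53 mm, 1 mm off the centre line, against the 49 mm lower limit.
- **Surroundings:** the gripper was clear of everything at 0.22 m height. The bystanders I could see had not moved by eye. The arm hid part of the grey box and the spanner in the last top picture.

**Hovering:** the tray slid up to about 1 mm above the deck for part of the way, because my height corrections overshot slightly. It settled onto the deck when I released it.

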